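# Pack two parts up to one marking height

### The arm

A 7-joint arm with a two-finger parallel gripper is mounted at the origin on a cart in front of the work surface, level with it; the furniture and walls round the work are solid. World frame = base frame: x ahead of the robot, y to its left, z up, the work surface at z = 0. Lengths are in m, angles in rad, forces in N, time in s.
With the tool pointing down it reaches from about 0.425 to 1.025 m from the base axis. Payload 3.6 kg.
Tool frame: the origin (TCP) lies at the very end of the fingers, on their centre line; the grasp point (between the pads) lies 19 mm behind it; z points along the fingers, y is the direction in which the jaws open and shut (so a half turn about z gives the same grasp; the last joint's range is limited). The gripper opens to 85 mm and grips with 20 to 120 N. Pads are 22 mm wide; open, the fingers measure 114 mm over their backs; the gripper's body (76 mm by 85 mm) begins 54 mm behind the grasp point. The pads swing forward as they close: fully open they stand 13 mm farther back than shut.
Start: joints at [-1.21, 0.591, 0.048, 1.609, -0.033, 0.943, -0.034], TCP at [0.318, 0.652, 0.231] pointing down, gripper open.
Joint ranges: [-2.69, 2.69], [-0.47, 2.24], [-1.27, 1.36], [0.19, 2.51], [-1.53, 4.68], [0.08, 2.07], [-3.09, 3.09]. Speed limits (rad/s): [2.57, 2.57, 3.14, 3.14, 3.14, 3.14, 3.14].

### API

Orientations are given as a unit quaternion [w, x, y, z].
In Python, from workcell import ctrl gives the robot as it stands. The module is installed in compiled form; this text tells all that it offers.
- The arm moves only by the shell command python3 -m crank 'ROWS' [OPENING] [FORCE]. ROWS is text: rows parted by semicolons, each of 4 numbers parted by spaces: the shift along the tool's x, y, z scaled (see below), then the turn about the tool's z scaled (see below). In form: x y z roll; .... A call has 1 to 5 rows; each row shifts and turns the commanded pose from where the row before left it, along the tool's axes as they then stand; what a row does not reach is not made up. The controller multiplies each number of a shift by 25 mm and each number of a turn by 4 degrees. A row lasts 1/12 s, in which the tool goes at most 41.7 mm and 7.16 degrees, less where a joint would pass 70% of its speed; a pose out of reach is approached as far as the arm can. A call with a number of a shift or a turn outside -1 to 1 is refused whole. A call with a gripper value outside its range is refused whole. OPENING is the opening, from 0 (shut) to 1 (fully open), set as the call begins (- or left out, the last holds). The fingers move at their own pace and stop on an object; FORCE is the grip in N (left out, the last holds). Time passes only in rows, so rows that do not move let the fingers close. It gives the time, the measured TCP pose, the force and the opening at its end, in the units of the state.
- ctrl.observe(): the state, without advancing time (a new reading comes with each control period).
- ctrl.snapshot(name): name is "scene" or "top"; returns a dict with "frame" (384x512x3 uint8, red, green, blue), "z_map" (384x512 float32, m along the optical axis (not along the pixel's ray), 0 where there is no reading), "mtx" (3x3 intrinsics, pixels), "rvec" (rotation vector, rad) and "tvec" (3), from world to camera coordinates, as OpenCV has them. Camera axes: x right, y down, z forward; pixel columns grow to the right and rows downward; lengths in m; the calibration is good to about 2 mm. A picture is of the moment at which its call begins.
- ctrl.finish_job(): hands the job in, once; it reports no verdict.
Trained networks look in a picture, given as the dict that the camera call returned (one of the last four; its "shot" number tells which), for a name from the list of things; names that differ only in an ending like _2 or _b are one class to them, and where a whole thing is asked for, a point or a joint stands for the part that bears it (a point fixed in the world has none). Each returns a list of dicts, best first, with "score" (0 to 1); they miss things now and then, are a little off and sometimes report something else, mostly with a low value. They report only what shows in the picture. A call takes as long as a camera call.
- ctrl.boxes_of(name, picture): "rect" ([left, top, right, bottom] in pixels, round what is visible of it).
- ctrl.landmark_of(name, picture): "location" ([column, row] in pixels: a listed point, or the origin of a listed thing).
The state is a dict: "time": time; "joint_pos": joint angles; "qvel": joint speeds; "joint_torque": joint torques, N m; "tool_pos": TCP position; "eef_rot": TCP orientation; "wrist_force": force on the tool from outside, world axes, zero at the start; "wrist_torque": the same for the moment, N m; "width": finger opening in m.
Only numpy, scipy, OpenCV 4.12 (cv2) and the standard library are available. Lean on these libraries where they do the work, as an engineer would, in place of code of your own. Each camera call takes 0.05 s, during which the arm holds its last target.

### The job

Two parts are to be laser-marked at one height, so pack them up on the two nests. On the nest with the two end rails stack, from the bottom up, the wide packing piece, the narrow packing piece and the flat tag plate; on the nest with the four corner buttons stack the nearly square packing piece and then the white block. Every piece lies flat, right way up, centred on what is under it, with its longer side parallel to its nest's longer side; leave the hex key, the bush and the flange where they are.

Things in the scene. Friction and masses are not known exactly. Their poses are not given: they have to be found in the camera images.
- rail_nest_top (a point): Centre of the upper face of the rail nest, a dark steel plate fixed to the worktop, 76 (x) x 118 (y) x 6 mm; z up, upper face 6 mm above the worktop. A bright steel rail 8 mm wide, 4 mm higher than the face, runs along each short end (inner faces at y = +/-51 mm); the long sides are open.
- button_nest_top (a point): Centre of the upper face of the button nest, a dark steel plate fixed to the worktop, 80 (x) x 108 (y) x 6 mm; z up, upper face 6 mm above the worktop. A round steel button, 10 mm diameter and 5 mm high, stands near each corner at x = +/-34 mm, y = +/-47 mm; no end rails.
- wide_packing_mid (a point): Centre (12.5 mm above its underside) of the wide packing piece, a plain aluminium slab without holes, 48 (x) x 80 (y) x 25 (z) mm; the largest piece. About 0.26 kg.
- narrow_packing_mid (a point): Centre (7.5 mm above its underside) of the narrow packing piece, an aluminium slab 36 (x) x 72 (y) x 15 (z) mm with one narrow dark slot, 46 mm long, down the middle of its top. About 0.11 kg.
- square_packing_mid (a point): Centre (14.5 mm above its underside) of the nearly square packing piece, an aluminium block 46 (x) x 52 (y) x 29 (z) mm with one dark round 16 mm hole mark in the middle of its top. About 0.18 kg.
- flat_tag_mid (a point): Centre (4.3 mm above its underside) of the loose flat tag plate, whitish with a dark panel on top, 25 (x) x 60 (y) x 9 (z) mm. About 0.03 kg. (A similar one between two cream bars on the perforated plate, far left, belongs to the room: leave it.)
- white_block_mid (a point): Centre (10 mm above its underside) of the whitish metal block with two dark holes on top, 30 (x) x 45 (y) x 20 (z) mm. About 0.07 kg.
- hex_key: Bystander: dark L-shaped hex key lying between the two nests, 26 x 83 x 7 mm, its long leg along its y; origin at the centre of its underside.
- bush: Bystander: small cream round bush standing at the front right, 24 mm diameter, 25 mm high; origin at the centre of its underside.
- flange: Bystander: whitish round flange with a raised hub lying at the back left, 62 mm diameter, 21 mm high; origin at the centre of its underside.

How it is judged:
At the end, for the whole second after the job is handed in: Both stacks stand in the stated order on their nests: each piece centred within 10 mm on what is directly under it, at its seated height within 3 mm, long side within 0.2 rad of the nest's y axis, upright within 0.08 rad, released and at rest (horizontal distance between wide_packing_mid and rail_nest_top below 0.01 m and z of wide_packing_mid in the frame of rail_nest_top between 0.0095 and 0.0155 m and angle between the y axis of each of wide_packing_mid, narrow_packing_mid, flat_tag_mid and the y axis of rail_nest_top, either way round below 0.2 rad and angle between each of wide_packing_mid, narrow_packing_mid, flat_tag_mid, square_packing_mid, white_block_mid's own z axis and vertical below 0.08 rad and linear speed of each of wide_packing, narrow_packing, flat_tag, square_packing, white_block below 0.02 m/s and angular speed of each of wide_packing, narrow_packing, flat_tag, square_packing, white_block below 0.2 rad/s and horizontal distance between narrow_packing_mid and wide_packing_mid below 0.01 m and z of narrow_packing_mid in the frame of rail_nest_top between 0.0295 and 0.0355 m and horizontal distance between flat_tag_mid and narrow_packing_mid below 0.01 m and z of flat_tag_mid in the frame of rail_nest_top between 0.0413 and 0.0473 m and horizontal distance between square_packing_mid and button_nest_top below 0.01 m and z of square_packing_mid in the frame of button_nest_top between 0.0115 and 0.0175 m and angle between the y axis of each of square_packing_mid, white_block_mid and the y axis of button_nest_top, either way round below 0.2 rad and horizontal distance between white_block_mid and square_packing_mid below 0.01 m and z of white_block_mid in the frame of button_nest_top between 0.036 and 0.042 m); the robot touches nothing.
It fails at once if the hex key is pushed more than 20 mm from its place (distance of hex_key from where it was at the start of the episode above 0.02 m).
It fails at once if the bush is pushed more than 20 mm from its place (distance of bush from where it was at the start of the episode above 0.02 m).
It fails at once if the flange is pushed more than 20 mm from its place (distance of flange from where it was at the start of the episode above 0.02 m).
It also fails if it takes over 112 s, if anything falls off the work surface, if the arm or the gripper's body presses on something with over 40 N, if the wrist force passes 120 N, or if a joint passes its speed limit or range.

## Working session

There is one attempt and no reset: what is moved stays moved. The work goes in short steps, Python scripts to look and compute and a shell command to move; the robot and the scene stay as the last step left them, time stands still between calls to the robot, and variables do not carry over. Pictures are saved under pics/ and viewed, and the job is handed in when it is done.

```bash
mkdir -p pics; ls
cat > h.py <<'E'
import numpy as np, cv2
from workcell import ctrl
from scipy.spatial.transform import Rotation as R
def cam(s):
    Rm,_=cv2.Rodrigues(np.array(s["rvec"],float)); return np.array(s["mtx"],float),Rm,np.array(s["tvec"],float).reshape(3)
def pix_at_z(s,uv,z):
    K,Rm,t=cam(s); d=Rm.T@np.linalg.inv(K)@np.array([uv[0],uv[1],1.]); c=-Rm.T@t
    return c+d*(z-c[2])/d[2]
def cloud(s):
    K,Rm,t=cam(s); Z=s["z_map"]; v,u=np.indices(Z.shape)
    P=np.stack([(u-K[0,2])/K[0,0]*Z,(v-K[1,2])/K[1,1]*Z,Z],-1)
    return (P-t)@Rm
E
python3 - <<'E'
from h import *
print(ctrl.observe())
for n in ["scene","top"]:
    s=ctrl.snapshot(n); cv2.imwrite(f"pics/{n}0.png",cv2.resize(s["frame"][:,:,::-1],(800,600)))
    K,Rm,t=cam(s); print(n,K.round(1).tolist(),(-Rm.T@t).round(3),Rm.round(3).tolist())
    for k in ["rail_nest_top","button_nest_top","wide_packing_mid","narrow_packing_mid","square_packing_mid","flat_tag_mid","white_block_mid","hex_key","bush","flange"]:
        print(k,[(np.round(d["location"]).tolist(),round(d["score"],2)) for d in ctrl.landmark_of(k,s)[:3]],[(np.round(d["rect"]).tolist(),round(d["score"],2)) for d in ctrl.boxes_of(k,s)[:2]])
E
```

```text
pics
{'time': 0.0, 'joint_pos': array([-1.2104929 ,  0.59210521,  0.04828964,  1.60983365, -0.03331363,
        0.94272155, -0.03370281]), 'qvel': array([0.0002353 , 0.00134973, 0.00270484, 0.00171194, 0.00109072,
       0.00022314, 0.00073619]), 'joint_torque': array([-4.30636810e-04, -5.48692274e+01,  1.54625695e+00, -1.98120564e+01,
        9.32049559e-03,  8.90894327e-03, -2.82169083e-06]), 'tool_pos': array([0.31744868, 0.65087385, 0.23014648]), 'eef_rot': array([-2.00642062e-04,  2.24921648e-01,  9.74376196e-01, -1.11358261e-03]), 'wrist_force': array([-0.34051381,  0.12686368,  0.73400922]), 'wrist_torque': array([0.00555668, 0.02751029, 0.01474326]), 'width': 0.08524449248444108}
scene [[352.8, 0.0, 256.0], [0.0, 352.8, 193.2], [0.0, 0.0, 1.0]] [ 0.01  -0.302  0.539] [[0.517, -0.856, -0.018], [-0.502, -0.286, -0.816], [0.693, 0.431, -0.578]]
rail_nest_top [([310.0, 227.0], 0.73)] [([284.0, 212.0, 340.0, 242.0], 0.84)]
button_nest_top [([236.0, 200.0], 0.62)] [([213.0, 188.0, 258.0, 214.0], 0.74)]
wide_packing_mid [([309.0, 193.0], 0.87)] [([288.0, 180.0, 329.0, 209.0], 0.57)]
[... 900 characters left out ...]
204.0, 158.0, 263.0, 201.0], 0.83)]
wide_packing_mid [([307.0, 135.0], 0.83)] [([286.0, 121.0, 326.0, 151.0], 0.64)]
narrow_packing_mid [([252.0, 135.0], 0.76)] [([234.0, 128.0, 270.0, 146.0], 0.73)]
square_packing_mid [([358.0, 244.0], 0.56)] [([348.0, 233.0, 374.0, 253.0], 0.81)]
flat_tag_mid [([175.0, 177.0], 0.62)] [([159.0, 169.0, 187.0, 184.0], 0.57)]
white_block_mid [([212.0, 231.0], 0.85)] []
hex_key [([279.0, 180.0], 0.62)] [([264.0, 173.0, 297.0, 185.0], 0.68), ([161.0, 168.0, 187.0, 182.0], 0.3)]
bush [([316.0, 216.0], 0.57), ([211.0, 230.0], 0.52)] [([315.0, 210.0, 326.0, 220.0], 0.47)]
flange [([205.0, 136.0], 0.71), ([171.0, 176.0], 0.45)] [([299.0, 163.0, 356.0, 205.0], 0.64)]
```

View pics/top0.png

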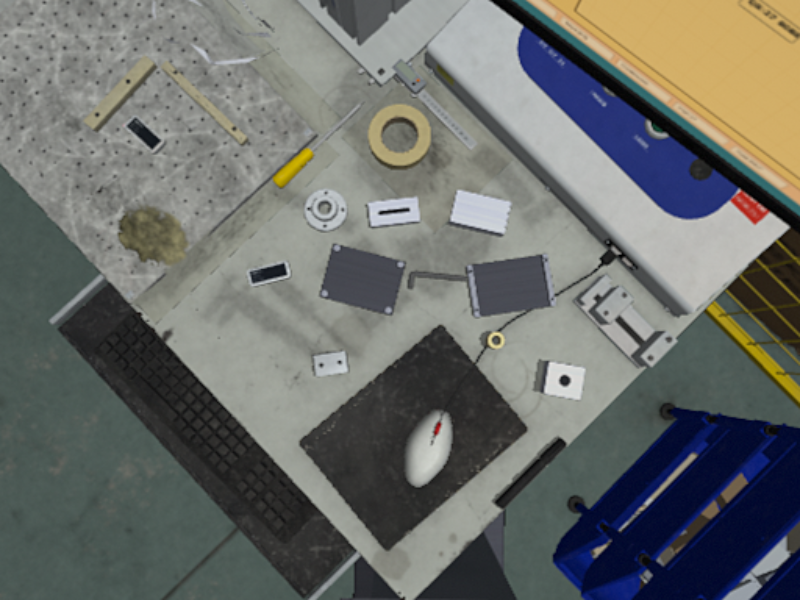

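View pics/scene0.png

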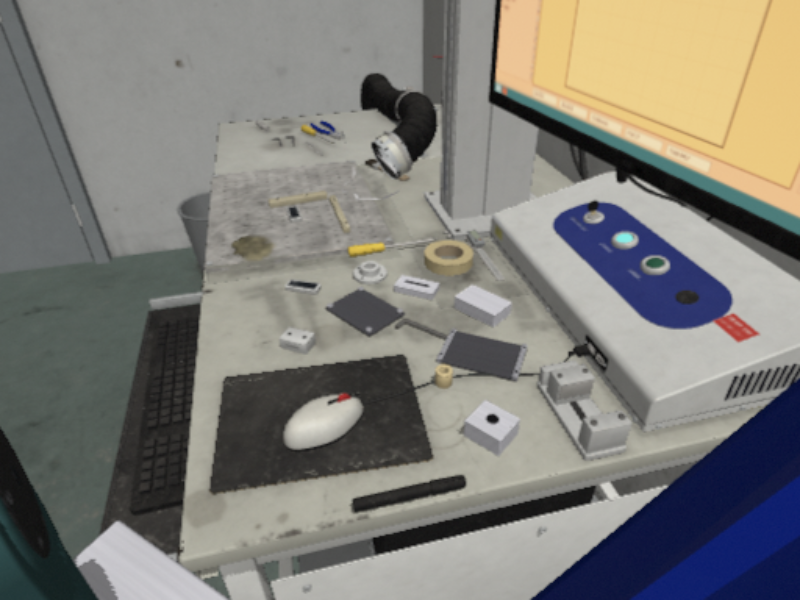

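The pictures show all five pieces lying flat and clear of each other. The nests are at about (510,285) and (362,278) in the top view, with the hex key between them. Next I measure the poses from depth and colour.

```bash
cat > meas.py <<'E'
from h import *
def fit(s,c,zt,rad,ztol=.006):
    P=cloud(s); d=np.hypot(P[...,0]-c[0],P[...,1]-c[1])
    m=(d<rad)&(abs(P[...,2]-zt)<ztol)&(s["z_map"]>0)
    n,l,st,ce=cv2.connectedComponentsWithStats(m.astype(np.uint8))
    if n<2: return None
    i=1+np.argmax(st[1:,4]); p=P[l==i]
    (cx,cy),(w,h),a=cv2.minAreaRect((p[:,:2]*1000).astype(np.float32))
    if w>h: w,h=h,w; a+=90
    # a: direction of short side from x axis (deg) -> piece yaw
    a=(a+90)%180-90
    return dict(c=(round(cx,1),round(cy,1)),mean=(p[:,:2].mean(0)*1000).round(1).tolist(),med=(np.median(p[:,2])*1000).round(1),wh=(round(w,1),round(h,1)),yaw=round(a,1),n=len(p))
E
python3 - <<'E'
from meas import *
s=ctrl.snapshot("top")
obj={"rail_nest_top":([327,182],.006,.085),"button_nest_top":([230,180],.006,.085),"wide":([307,135],.025,.06),"narrow":([252,135],.015,.055),"square":([361,243],.029,.05),"tag":([173,175],.009,.045),"white":([211,232],.02,.04),"hex":([281,178],.007,.05),"bush":([317.5,218],.025,.03),"flange":([207,134],.01,.045)}
for k,(uv,z,r) in obj.items():
    c=pix_at_z(s,uv,z); print(k,(c[:2]*1000).round(1),fit(s,c,z,r,.0035))
z=cloud(s)[...,2]
im=np.clip((z+.01)/.06*255,0,255).astype(np.uint8)
cv2.imwrite("pics/h0.png",cv2.resize(im[90:270,130:400],None,fx=2.9,fy=2.9,interpolation=0))
f=s["frame"][90:270,130:400,::-1]
cv2.imwrite("pics/c0.png",cv2.resize(f,None,fx=2.9,fy=2.9,interpolation=2))
E
```

```text
rail_nest_top [597.3 -77.6] {'c': (588.3, -78.7), 'mean': [594.1, -78.6], 'med': np.float64(6.8), 'wh': (107.9, 109.9), 'yaw': 14.0, 'n': 1542}
button_nest_top [596.3 140. ] {'c': (597.4, 128.6), 'mean': [599.2, 132.8], 'med': np.float64(6.7), 'wh': (89.9, 132.9), 'yaw': -13.2, 'n': 1680}
wide [698.9 -28.8] {'c': (698.2, -30.4), 'mean': [697.7, -30.0], 'med': np.float64(25.9), 'wh': (48.6, 80.2), 'yaw': -12.1, 'n': 732}
narrow [698.   93.3] {'c': (697.1, 92.9), 'mean': [696.8, 92.9], 'med': np.float64(15.7), 'wh': (36.5, 71.9), 'yaw': 8.3, 'n': 492}
square [ 463.6 -148.4] {'c': (462.9, -149.0), 'mean': [462.8, -148.3], 'med': np.float64(29.9), 'wh': (46.0, 52.5), 'yaw': -8.9, 'n': 479}
tag [603.9 267.2] {'c': (604.2, 269.7), 'mean': [603.9, 269.3], 'med': np.float64(9.5), 'wh': (25.2, 60.8), 'yaw': 15.3, 'n': 296}
white [479.5 177. ] {'c': (478.0, 175.7), 'mean': [478.2, 175.7], 'med': np.float64(20.8), 'wh': (29.8, 44.7), 'yaw': 9.2, 'n': 270}
hex [603.6  25.9] {'c': (606.8, 31.5), 'mean': [605.2, 34.5], 'med': np.float64(7.2), 'wh': (23.8, 86.2), 'yaw': 9.6, 'n': 156}
bush [515.4 -54.3] {'c': (516.2, -54.1), 'mean': [515.9, -53.9], 'med': np.float64(25.4), 'wh': (22.3, 23.0), 'yaw': 65.7, 'n': 69}
flange [698.7 194.7] {'c': (699.3, 191.6), 'mean': [697.4, 190.7], 'med': np.float64(8.9), 'wh': (59.3, 59.5), 'yaw': -42.9, 'n': 345}
```

View pics/h0.png

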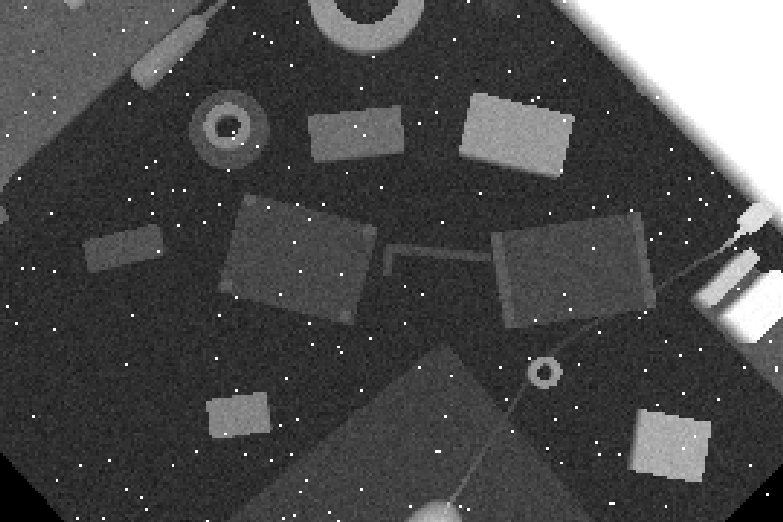

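View pics/c0.png

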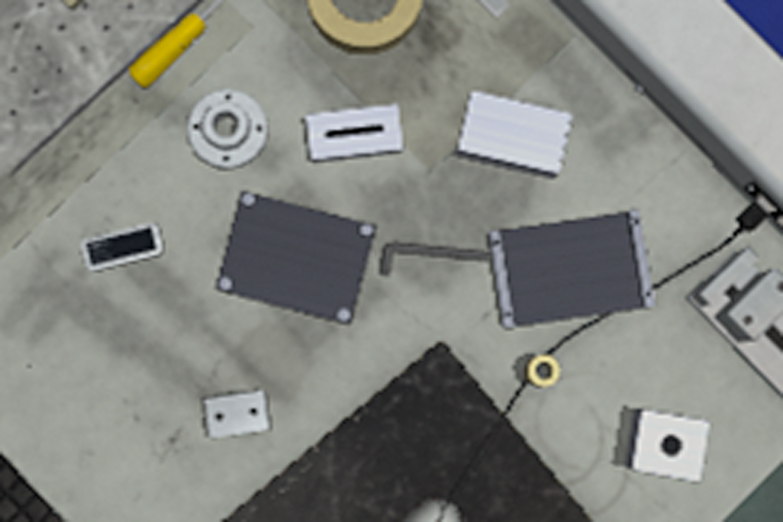

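```bash
cat > nest.py <<'E'
from meas import *
def nests(s):
    f=s["frame"].astype(int); P=cloud(s); out={}
    for k,c in (("rail",(.597,-.078)),("button",(.596,.14))):
        d=np.hypot(P[...,0]-c[0],P[...,1]-c[1])
        b=f.sum(2)
        m=(d<.085)&(b<310)&(f[...,2]>f[...,0]+4)
        m=cv2.morphologyEx(m.astype(np.uint8),cv2.MORPH_OPEN,np.ones((3,3)))
        n,l,st,_=cv2.connectedComponentsWithStats(m); i=1+np.argmax(st[1:,4])
        v,u=np.nonzero(l==i)
        p=np.array([pix_at_z(s,(a,bb),.006)[:2]*1000 for a,bb in zip(u,v)],np.float32)
        (cx,cy),(w,h),a=cv2.minAreaRect(p)
        if w>h: w,h=h,w;a+=90
        a=(a+90)%180-90
        out[k]=((cx,cy),p.mean(0),(w,h),a)
    return out
E
python3 - <<'E'
from nest import *
s=ctrl.snapshot("top"); 
for k,v in nests(s).items(): print(k,[np.round(x,1) for x in v])
a=ctrl.snapshot("scene")
for k in ["square_packing_mid","wide_packing_mid","narrow_packing_mid","flat_tag_mid","white_block_mid"]:
  z={"s":.0145,"w":.0125,"n":.0075,"f":.0043}[k[0]] if k!="white_block_mid" else .01
  print(k,[ (pix_at_z(p,d["location"],z)[:2]*1000).round(1) for p in (s,a) for d in ctrl.landmark_of(k,p)[:1]])
for k in ["rail_nest_top","button_nest_top"]:
  print(k,[ (pix_at_z(p,d["location"],.006)[:2]*1000).round(1) for p in (s,a) for d in ctrl.landmark_of(k,p)[:1]])
E
```

```text
rail [array([596.8, -77.3]), array([596.5, -77.1], dtype=float32), array([ 74.6, 101.9]), np.float64(9.5)]
button [array([600.2, 136.8]), array([600.2, 136.8], dtype=float32), array([ 78.3, 106.5]), np.float64(-13.2)]
square_packing_mid [array([ 459.3, -149.6]), array([ 457.7, -147.3])]
wide_packing_mid [array([602.1, 143.4]), array([711.1, -24.9])]
narrow_packing_mid [array([695.8,  96.5]), array([687.5,  85.3])]
flat_tag_mid [array([599.1, 260.5]), array([617.9, 265.1])]
white_block_mid [array([474.7, 177. ])]
rail_nest_top [array([601.7, -81.9]), array([601.2, -81.4])]
button_nest_top [array([605.2, 137. ]), array([586.9, 127.6])]
```

```bash
cat >> h.py <<'E'
def plan(x,y,z,yaw):
    """tool-y axis at yaw deg (mod 180) ; prints shift in tool units after roll"""
    o=ctrl.observe(); q=o["eef_rot"]; Rm=R.from_quat([q[1],q[2],q[3],q[0]]).as_matrix()
    cur=np.degrees(np.arctan2(Rm[1,1],Rm[0,1])); dy=(yaw-cur+90)%180-90
    Rn=R.from_euler('z',dy,degrees=True).as_matrix()@Rm
    d=np.array([x,y,z])/1000-o["tool_pos"]
    print("t%.2f pos"%o["time"],(o["tool_pos"]*1000).round(1),"yaw",round(cur,1),"j7",o["joint_pos"][6].round(2),"w",(o["width"]*1000).round(1),"tilt",Rm[:,2].round(3),"F",o["wrist_force"].round(1))
    print(" roll units",round(-dy/4,2)," shift units (after roll)",(Rn.T@d/.025).round(2)," (now)",(Rm.T@d/.025).round(2))
E
python3 - <<'E'
from h import *
s=ctrl.snapshot("top");P=cloud(s);s2=ctrl.snapshot("scene");P2=cloud(s2)
for Q in (P,P2):
  for lo,hi in ((.05,.12),(.12,.25),(.25,.5),(.5,.9)):
    m=(Q[...,2]>lo)&(Q[...,2]<hi)&(Q[...,0]>.3)&(Q[...,0]<1)&(abs(Q[...,1])<.4)
    m=cv2.erode(m.astype(np.uint8),np.ones((3,3)))>0
    q=Q[m]
    if len(q): print(lo,hi,len(q),"min dist to wide",(np.hypot(q[:,0]-.698,q[:,1]+.03).min()).round(3), q[:,0].min().round(3), q[np.argmin(np.hypot(q[:,0]-.698,q[:,1]+.03))].round(3))
plan(698,-30.2,80,-12.1)
E
```

```text
0.05 0.12 15729 min dist to wide 0.098 0.49 [ 0.768 -0.099  0.058]
0.12 0.25 9 min dist to wide 0.303 0.897 [0.943 0.149 0.135]
0.25 0.5 13992 min dist to wide 0.122 0.629 [ 0.8   -0.098  0.277]
0.05 0.12 14766 min dist to wide 0.099 0.495 [ 0.761 -0.106  0.058]
0.12 0.25 1035 min dist to wide 0.226 0.878 [ 0.878 -0.166  0.204]
0.25 0.5 23735 min dist to wide 0.125 0.585 [ 0.787 -0.118  0.275]Traceback (most recent call last):
  File "<stdin>", line 9, in <module>
  File "h.py", line 19, in plan
    print("t%.2f pos"%o["time"],(o["tool_pos"]*1000).round(1),"yaw",round(cur,1),"j7",o["joint_pos"][6].round(2),"w",(o["width"]*1000).round(1),"tilt",Rm[:,2].round(3),"F",o["wrist_force"].round(1))
                                                                                                                     ^^^^^^^^^^^^^^^^^^^^^^^
AttributeError: 'float' object has no attribute 'round'
```

```bash
sed -i 's/(o\["width"\]\*1000).round(1)/round(float(o["width"])*1000,1)/' h.py
python3 - <<'E'
from h import *
plan(698,-30.2,80,-12.1)
E
```

```text
t3.05 pos [317.8 651.6 231.3] yaw 64.0 j7 -0.03 w 85.6 tilt [ 0. -0. -1.] F [-0.   0.2  0.9]
 roll units 19.03  shift units (after roll) [-23.48  20.59   6.05]  (now) [-25.62 -17.85   6.05]
```

```bash
C="python3 -m crank"
python3 -m crank '-1 -0.55 0.1 1; -1 -0.55 0.1 1; -1 -0.5 0.1 1; -1 -0.45 0.1 1; -1 -0.4 0.1 1' 1 60
python3 -m crank '-1 -0.3 0.1 1; -1 -0.25 0.1 1; -1 -0.2 0.1 1; -1 -0.1 0.1 1; -1 0 0.1 1'
python3 -c "
from h import *
plan(698,-30.2,80,-12.1)"
```

```text
time: 3.47
tool_pos: [0.3883, 0.5299, 0.2189]
eef_rot: [0.0, 0.392, 0.92, 0.0]
wrist_force: [0.6, -0.0, 0.2]
width: 0.0855
time: 3.88
tool_pos: [0.4448, 0.4156, 0.2063]
eef_rot: [-0.0, 0.547, 0.837, 0.0]
wrist_force: [1.0, 0.2, -0.6]
width: 0.0857
t3.88 pos [444.8 415.6 206.3] yaw 23.7 j7 -0.25 w 85.7 tilt [ 0.  0. -1.] F [ 1.   0.2 -0.6]
 roll units 8.96  shift units (after roll) [-15.32  13.64   5.05]  (now) [-20.4    2.09   5.05]
```

```bash
python3 -m crank '-1 0.2 0.2 1; -1 0.25 0.2 1; -1 0.3 0.2 1; -1 0.4 0.2 1; -1 0.5 0.2 1'
python3 -m crank '-1 0.6 0.2 1; -1 0.65 0.2 1; -1 0.7 0.2 1; -1 0.8 0.2 1; -1 0.8 0.2 0'
python3 -c "
from h import *
plan(698,-30.2,80,-12.1)"
```

```text
time: 4.3
tool_pos: [0.5191, 0.3062, 0.1811]
eef_rot: [-0.0, 0.684, 0.73, 0.0]
wrist_force: [0.3, 0.6, -0.2]
width: 0.0856
time: 4.72
tool_pos: [0.599, 0.175, 0.156]
eef_rot: [0.0, 0.778, 0.628, 0.0]
wrist_force: [0.8, 0.4, -0.2]
width: 0.0854
t4.72 pos [599. 175. 156.] yaw -12.2 j7 -0.26 w 85.4 tilt [ 0.001  0.    -1.   ] F [ 0.8  0.4 -0.2]
 roll units -0.02  shift units (after roll) [-7.19  5.59  3.05]  (now) [-7.19  5.6   3.05]
```

```bash
python3 -m crank '-1 0.8 0.5 0; -1 0.8 0.5 0; -1 0.8 0.5 0; -1 0.8 0.5 0; -1 0.8 0.4 0'
python3 -m crank '-1 0.8 0.2 0; -1 0.75 0.2 0; -0.2 0 0 0; 0 0 0 0'
python3 -c "
from h import *
plan(698,-30.2,8,-12.1)"
```

```text
time: 5.13
tool_pos: [0.6699, 0.0312, 0.0952]
eef_rot: [-0.0, 0.778, 0.629, -0.0]
wrist_force: [0.6, 0.4, -0.1]
width: 0.0853
time: 5.47
tool_pos: [0.696, -0.0342, 0.086]
eef_rot: [0.001, 0.779, 0.626, -0.001]
wrist_force: [0.4, 0.6, -0.4]
width: 0.0852
t5.47 pos [696.  -34.2  86. ] yaw -12.4 j7 0.06 w 85.2 tilt [ 0.    -0.003 -1.   ] F [ 0.4  0.6 -0.4]
 roll units -0.08  shift units (after roll) [0.18 0.04 3.12]  (now) [0.18 0.04 3.12]
```

```bash
python3 -m crank '0.18 0 1 0; 0 0 1 0; 0 0 0.7 0; 0 0 0.4 0; 0 0 0 0'
python3 -m crank '0 0 0 0; 0 0 0 0; 0 0 0 0; 0 0 0 0; 0 0 0 0' 0.4 80
python3 -m crank '0 0 0 0; 0 0 0 0; 0 0 0 0; 0 0 0 0; 0 0 0 0' 0.1 80
python3 -c "
from h import *
plan(596.7,-77.2,90,9.5)"
```

```text
time: 5.88
tool_pos: [0.6947, -0.0221, 0.0064]
eef_rot: [-0.002, 0.777, 0.63, -0.001]
wrist_force: [-0.8, 0.3, 0.1]
width: 0.0851
time: 6.3
tool_pos: [0.6993, -0.0245, 0.0114]
eef_rot: [0.002, 0.777, 0.629, 0.002]
wrist_force: [0.1, 0.3, 6.8]
width: 0.0458
time: 6.72
tool_pos: [0.6993, -0.0245, 0.0114]
eef_rot: [0.002, 0.777, 0.629, 0.002]
wrist_force: [0.4, 0.3, 6.6]
width: 0.0457
t6.72 pos [699.3 -24.5  11.4] yaw -12.0 j7 0.09 w 45.7 tilt [ 0.005 -0.    -1.   ] F [0.4 0.3 6.6]
 roll units -5.38  shift units (after roll) [-1.4  -4.38 -3.17]  (now) [-2.91 -3.56 -3.17]
```

```bash
python3 -m crank '0 0 -0.7 0; 0 0 -1 0; 0 0 -1 0; 0 0 -0.6 0; 0 0 0 0'
python3 -c "
from h import *
plan(595.7,-71.4,60,9.5)
s=ctrl.snapshot('top'); cv2.imwrite('pics/g1.png',s['frame'][60:300,120:440,::-1].repeat(2,0).repeat(2,1))"
```

```text
time: 7.13
tool_pos: [0.6995, -0.0247, 0.0954]
eef_rot: [0.002, 0.777, 0.629, 0.003]
wrist_force: [0.6, -0.6, -2.4]
width: 0.0455
t7.13 pos [699.5 -24.7  95.4] yaw -12.0 j7 0.06 w 45.5 tilt [ 0.007 -0.    -1.   ] F [ 0.6 -0.6 -2.4]
 roll units -5.38  shift units (after roll) [-1.16 -4.41  1.38]  (now) [-2.7  -3.68  1.39]
```

View pics/g1.png

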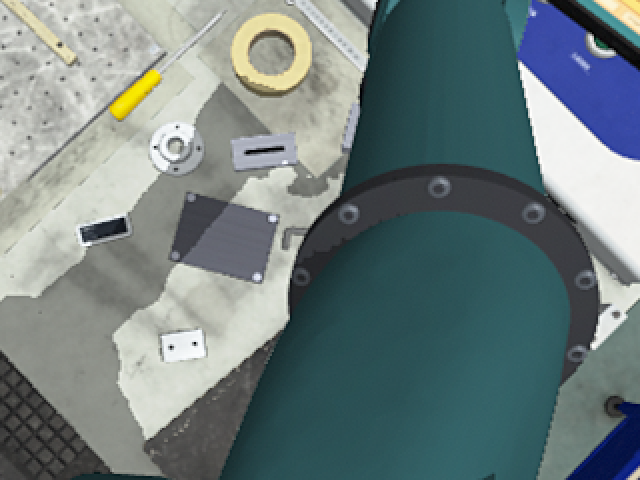

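```bash
python3 -m crank '-0.55 -0.7 0.1 -1; -0.5 -0.7 0.1 -1; -0.4 -0.75 0.1 -1; -0.3 -0.75 0.1 -1; -0.25 -0.8 0.1 -1'
python3 -m crank '0 -0.6 0.2 -0.4; 0 0 0 0; 0 0 0 0'
python3 -c "
from h import *
plan(595.7,-71.4,18,9.5)"
```

```text
time: 7.6
tool_pos: [0.5979, -0.0678, 0.077]
eef_rot: [-0.001, 0.655, 0.756, -0.001]
wrist_force: [0.3, -0.9, -2.2]
width: 0.0463
time: 7.85
tool_pos: [0.5834, -0.0699, 0.0724]
eef_rot: [-0.002, 0.646, 0.763, -0.001]
wrist_force: [0.8, -0.9, -1.3]
width: 0.0456
t7.85 pos [583.4 -69.9  72.4] yaw 9.5 j7 0.43 w 45.6 tilt [-0.004  0.    -1.   ] F [ 0.8 -0.9 -1.3]
 roll units 0.0  shift units (after roll) [-0.14  0.48  2.17]  (now) [-0.14  0.48  2.17]
```

```bash
python3 -m crank '-0.14 0.48 0.5 0; 0 0 0.7 0; 0 0 0 0; 0 0 0 0'
python3 -c "
from h import *
plan(595.7,-71.4,18,9.5)"
```

```text
time: 8.18
tool_pos: [0.5978, -0.0704, 0.0427]
eef_rot: [-0.001, 0.645, 0.764, -0.0]
wrist_force: [-0.2, -0.1, -2.6]
width: 0.0459
t8.18 pos [597.8 -70.4  42.7] yaw 9.6 j7 0.44 w 45.9 tilt [-0.002  0.    -1.   ] F [-0.2 -0.1 -2.6]
 roll units 0.04  shift units (after roll) [-0.03 -0.09  0.99]  (now) [-0.03 -0.09  0.99]
```

```bash
python3 -m crank '0 -0.09 0.5 0; 0 0 0.35 0; 0 0 0 0; 0 0 0 0'
python3 -m crank '0 0 0.08 0; 0 0 0 0; 0 0 0 0'
python3 -c "
from h import *
plan(595.7,-71.4,18,9.5)"
```

```text
time: 8.52
tool_pos: [0.5954, -0.0715, 0.0225]
eef_rot: [-0.0, 0.645, 0.764, -0.0]
wrist_force: [-0.0, -0.6, -2.3]
width: 0.0461
time: 8.77
tool_pos: [0.5958, -0.0717, 0.021]
eef_rot: [0.0, 0.645, 0.764, 0.0]
wrist_force: [1.1, 0.3, -3.1]
width: 0.0458
t8.77 pos [595.8 -71.7  21. ] yaw 9.6 j7 0.45 w 45.8 tilt [ 0.001 -0.    -1.   ] F [ 1.1  0.3 -3.1]
 roll units 0.03  shift units (after roll) [ 0.01 -0.    0.12]  (now) [ 0.01 -0.    0.12]
```

```bash
python3 -m crank '0 0 0.1 0; 0 0 0 0; 0 0 0 0'
python3 -m crank '0 0 0.06 0; 0 0 0 0; 0 0 0 0'
```

```text
time: 9.02
tool_pos: [0.5955, -0.0717, 0.0181]
eef_rot: [-0.0, 0.645, 0.764, -0.0]
wrist_force: [0.1, 0.1, -2.3]
width: 0.046
time: 9.27
tool_pos: [0.5957, -0.0717, 0.0174]
eef_rot: [0.0, 0.645, 0.764, 0.0]
wrist_force: [-1.6, 1.0, 5.3]
width: 0.0458
```

```bash
python3 -m crank '0 0 0 0; 0 0 0 0; 0 0 0 0; 0 0 0 0; 0 0 0 0' 0.8
python3 -m crank '0 0 -0.5 0; 0 0 -1 0; 0 0 -1 0; 0 0 0 0'
python3 -c "
from h import *
plan(697.1,92.9,70,8.3)"
```

```text
time: 9.68
tool_pos: [0.5956, -0.0717, 0.0164]
eef_rot: [0.0, 0.645, 0.764, -0.0]
wrist_force: [-0.1, 0.7, 0.1]
width: 0.0683
time: 10.02
tool_pos: [0.5988, -0.0724, 0.0839]
eef_rot: [0.003, 0.646, 0.764, 0.002]
wrist_force: [0.8, -0.8, -0.5]
width: 0.068
t10.02 pos [598.8 -72.4  83.9] yaw 9.6 j7 0.43 w 68.0 tilt [ 0.008 -0.001 -1.   ] F [ 0.8 -0.8 -0.5]
 roll units 0.32  shift units (after roll) [5.98 4.84 0.58]  (now) [5.87 4.97 0.58]
```

```bash
python3 -m crank '1 0.8 0 0.3; 1 0.8 0 0; 1 0.8 0 0; 1 0.8 0 0; 1 0.8 0 0'
python3 -m crank '0.9 0.8 0.4 0; 0 0 0 0; 0 0 0 0'
python3 -c "
from h import *
plan(697.1,92.9,3.5,8.3)"
```

```text
time: 10.43
tool_pos: [0.6762, 0.0684, 0.0797]
eef_rot: [0.0, 0.653, 0.757, 0.0]
wrist_force: [0.4, -0.3, -0.3]
width: 0.0683
time: 10.68
tool_pos: [0.6923, 0.0957, 0.0686]
eef_rot: [-0.001, 0.652, 0.759, 0.0]
wrist_force: [-0.9, -0.4, -0.7]
width: 0.0686
t10.68 pos [692.3  95.7  68.6] yaw 8.7 j7 0.18 w 68.6 tilt [-0.     0.001 -1.   ] F [-0.9 -0.4 -0.7]
 roll units 0.09  shift units (after roll) [-0.14  0.18  2.6 ]  (now) [-0.14  0.18  2.6 ]
```

```bash
python3 -m crank '-0.14 0.18 0.8 0; 0 0 0.9 0; 0 0 0.3 0; 0 0 0 0; 0 0 0 0'
python3 -c "
from h import *
plan(697.1,92.9,3.5,8.3)"
```

```text
time: 11.1
tool_pos: [0.6964, 0.088, 0.0192]
eef_rot: [-0.0, 0.654, 0.757, -0.001]
wrist_force: [-0.8, -0.2, 0.5]
width: 0.0682
t11.10 pos [696.4  88.   19.2] yaw 8.3 j7 0.2 w 68.2 tilt [-0.001 -0.001 -1.   ] F [-0.8 -0.2  0.5]
 roll units 0.01  shift units (after roll) [0.19 0.06 0.63]  (now) [0.19 0.06 0.63]
```

```bash
python3 -m crank '0.17 0.04 0.3 0; 0 0 0.28 0; 0 0 0 0; 0 0 0 0; 0 0 0 0'
python3 -c "
from h import *
plan(697.1,92.9,3.5,8.3)"
```

```text
time: 11.52
tool_pos: [0.6976, 0.0937, 0.0047]
eef_rot: [0.0, 0.653, 0.757, 0.0]
wrist_force: [-0.5, 0.2, 0.6]
width: 0.0683
t11.52 pos [697.6  93.7   4.7] yaw 8.4 j7 0.2 w 68.3 tilt [ 0. -0. -1.] F [-0.5  0.2  0.6]
 roll units 0.03  shift units (after roll) [-0.03 -0.02  0.05]  (now) [-0.03 -0.02  0.05]
```

```bash
python3 -m crank '0 0 0 0; 0 0 0 0; 0 0 0 0; 0 0 0 0; 0 0 0 0' 0.3 60
python3 -m crank '0 0 0 0; 0 0 0 0; 0 0 0 0; 0 0 0 0' 0.1 60
python3 -c "
from h import *
plan(697.1,92.9,3.5,8.3)"
```

```text
time: 11.93
tool_pos: [0.6982, 0.0935, 0.0054]
eef_rot: [0.001, 0.653, 0.757, 0.001]
wrist_force: [-0.1, 0.7, 4.6]
width: 0.0338
time: 12.27
tool_pos: [0.6982, 0.0935, 0.0053]
eef_rot: [0.0, 0.654, 0.757, 0.001]
wrist_force: [-1.1, -0.0, 5.9]
width: 0.0343
t12.27 pos [698.2  93.5   5.3] yaw 8.4 j7 0.2 w 34.3 tilt [ 0.001  0.    -1.   ] F [-1.1 -0.   5.9]
 roll units 0.02  shift units (after roll) [-0.02 -0.05  0.07]  (now) [-0.02 -0.05  0.07]
```

```bash
python3 -m crank '0 0 -0.6 0; 0 0 -1 0; 0 0 -1 0; 0 0 -0.6 0; 0 0 0 0'
python3 -c "
from h import *
plan(596.7,-77.2,90,9.5)
s=ctrl.snapshot('top'); cv2.imwrite('pics/g2.png',s['frame'][60:300,120:440,::-1].repeat(2,0).repeat(2,1))
s=ctrl.snapshot('scene'); cv2.imwrite('pics/g2s.png',s['frame'][120:320,120:400,::-1].repeat(2,0).repeat(2,1))"
```

```text
time: 12.68
tool_pos: [0.7, 0.0938, 0.0886]
eef_rot: [0.002, 0.653, 0.757, 0.003]
wrist_force: [1.1, 0.5, -1.3]
width: 0.0343
t12.68 pos [700.   93.8  88.6] yaw 8.4 j7 0.17 w 34.3 tilt [ 0.007  0.001 -1.   ] F [ 1.1  0.5 -1.3]
 roll units -0.28  shift units (after roll) [-6.06 -5.2  -0.09]  (now) [-6.16 -5.09 -0.09]
```

View pics/g2.png

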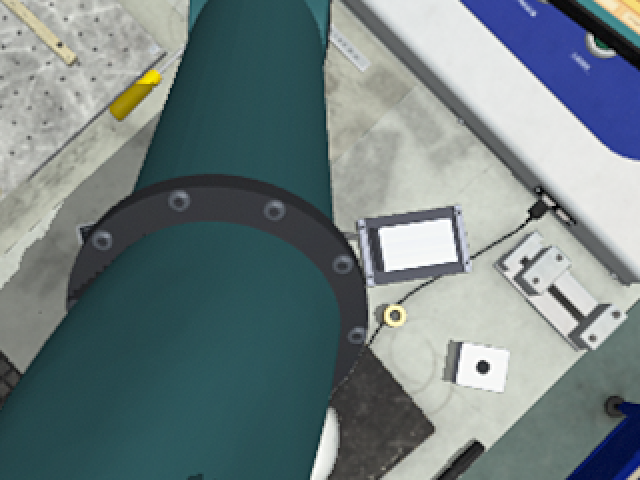

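View pics/g2s.png

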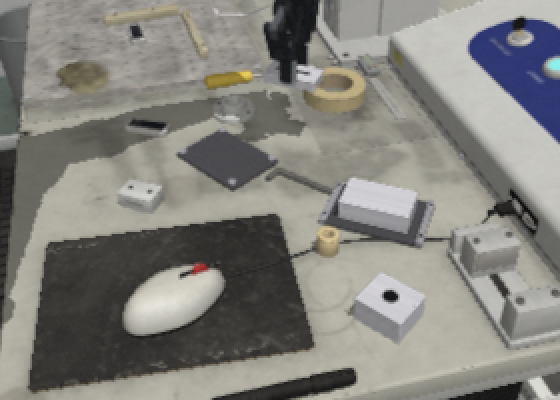

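```bash
python3 -c "
from meas import *
s=ctrl.snapshot('top'); print(fit(s,(.5967,-.0772),.031,.06,.004))
print(fit(s,(.463,-.149),.029,.05,.004))"
```

```text
{'c': (593.9, -77.1), 'mean': [593.7, -76.7], 'med': np.float64(32.0), 'wh': (48.1, 80.1), 'yaw': 9.7, 'n': 777}
{'c': (462.8, -148.8), 'mean': [462.8, -148.4], 'med': np.float64(30.1), 'wh': (46.0, 53.0), 'yaw': -9.2, 'n': 495}
```

```bash
python3 -m crank '-1 -0.8 0 -0.3; -1 -0.8 0 0; -1 -0.8 0 0; -1 -0.8 0 0; -1 -0.8 0 0'
python3 -m crank '-0.9 -0.9 0 0; 0 0 0 0; 0 0 0 0; 0 0 0 0'
python3 -c "
from h import *
plan(596.3,-76.7,60,9.6)"
```

```text
time: 13.25
tool_pos: [0.6167, -0.0468, 0.0827]
eef_rot: [-0.001, 0.645, 0.764, -0.001]
wrist_force: [-0.2, -1.2, -1.3]
width: 0.0343
time: 13.58
tool_pos: [0.6001, -0.0714, 0.0834]
eef_rot: [-0.001, 0.646, 0.764, -0.0]
wrist_force: [0.0, 0.3, -0.7]
width: 0.0339
t13.58 pos [600.1 -71.4  83.4] yaw 9.6 j7 0.43 w 33.9 tilt [-0.002  0.001 -1.   ] F [ 0.   0.3 -0.7]
 roll units -0.0  shift units (after roll) [-0.18 -0.18  0.94]  (now) [-0.18 -0.18  0.94]
```

```bash
python3 -m crank '-0.18 -0.18 0.5 0; 0 0 0.6 0; 0 0 0.3 0; 0 0 0 0; 0 0 0 0'
python3 -c "
from h import *
plan(596.3,-76.7,37,9.6)"
```

```text
time: 14.0
tool_pos: [0.5972, -0.0756, 0.0489]
eef_rot: [-0.001, 0.645, 0.764, -0.0]
wrist_force: [0.0, -0.3, -1.6]
width: 0.0341
t14.00 pos [597.2 -75.6  48.9] yaw 9.7 j7 0.45 w 34.1 tilt [-0.001  0.001 -1.   ] F [ 0.  -0.3 -1.6]
 roll units 0.03  shift units (after roll) [-0.04 -0.04  0.47]  (now) [-0.04 -0.04  0.47]
```

```bash
python3 -m crank '-0.04 -0.04 0.3 0; 0 0 0.1 0; 0 0 0 0; 0 0 0 0'
python3 -m crank '0 0 0.06 0; 0 0 0 0; 0 0 0 0'
python3 -m crank '0 0 0.06 0; 0 0 0 0; 0 0 0 0'
```

```text
time: 14.33
tool_pos: [0.5962, -0.0782, 0.0396]
eef_rot: [0.0, 0.645, 0.764, 0.0]
wrist_force: [-0.5, 0.3, -2.4]
width: 0.0339
time: 14.58
tool_pos: [0.5963, -0.0782, 0.0382]
eef_rot: [0.0, 0.645, 0.764, 0.0]
wrist_force: [0.3, -0.9, -1.4]
width: 0.0342
time: 14.83
tool_pos: [0.5961, -0.0782, 0.0365]
eef_rot: [-0.0, 0.645, 0.764, -0.0]
wrist_force: [-0.3, -0.7, -0.8]
width: 0.0341
```

```bash
python3 -m crank '0 0 0.05 0; 0 0 0 0; 0 0 0 0'
python3 -m crank '0 0 0 0; 0 0 0 0; 0 0 0 0; 0 0 0 0; 0 0 0 0' 0.75
python3 -m crank '0 0 -0.5 0; 0 0 -1 0; 0 0 -0.6 0; 0 0 0 0'
python3 -c "
from h import *
plan(605.4,270,90,15.3)"
```

```text
time: 15.08
tool_pos: [0.5962, -0.0782, 0.0363]
eef_rot: [-0.0, 0.645, 0.764, 0.0]
wrist_force: [-1.5, 0.3, 6.5]
width: 0.034
time: 15.5
tool_pos: [0.5962, -0.0782, 0.0352]
eef_rot: [-0.0, 0.645, 0.764, -0.0]
wrist_force: [-1.2, 0.3, -0.4]
width: 0.0641
time: 15.83
tool_pos: [0.5987, -0.0788, 0.0916]
eef_rot: [0.003, 0.646, 0.764, 0.002]
wrist_force: [0.4, -0.5, 1.3]
width: 0.0639
t15.83 pos [598.7 -78.8  91.6] yaw 9.6 j7 0.44 w 63.9 tilt [ 0.007 -0.001 -1.   ] F [ 0.4 -0.5  1.3]
 roll units -1.43  shift units (after roll) [13.39  3.94  0.07]  (now) [13.71  2.58  0.06]
```

```bash
python3 -m crank '1 0.25 0 -0.7; 1 0.25 0 -0.7; 1 0.3 0 0; 1 0.3 0 0; 1 0.3 0 0'
python3 -m crank '1 0.3 0 0; 1 0.3 0 0; 1 0.3 0 0; 1 0.3 0 0; 1 0.3 0 0'
python3 -m crank '1 0.3 0.4 0; 1 0.3 0.4 0; 1 0.3 0.4 0; 0.4 0 0.4 0; 0 0 0 0'
python3 -c "
from h import *
plan(605.4,270,50,15.3)
s=ctrl.snapshot('top'); cv2.imwrite('pics/g3.png',s['frame'][60:300,120:440,::-1].repeat(2,0).repeat(2,1))
from meas import *
print(fit(s,(.595,-.0772),.046,.06,.004))
print(fit(s,(.595,-.0772),.031,.06,.004))
"
```

```text
time: 16.25
tool_pos: [0.6007, 0.0526, 0.0879]
eef_rot: [-0.0, 0.608, 0.794, -0.0]
wrist_force: [-0.4, 0.8, 0.3]
width: 0.0642
time: 16.67
tool_pos: [0.604, 0.1833, 0.0878]
eef_rot: [-0.0, 0.607, 0.794, -0.0]
wrist_force: [0.2, 0.4, 0.4]
width: 0.0643
time: 17.08
tool_pos: [0.6007, 0.2738, 0.0455]
eef_rot: [-0.002, 0.605, 0.796, -0.001]
wrist_force: [-1.5, 0.5, 0.1]
width: 0.0642
t17.08 pos [600.7 273.8  45.5] yaw 15.5 j7 0.03 w 64.2 tilt [-0.004  0.001 -1.   ] F [-1.5  0.5  0.1]
 roll units 0.06  shift units (after roll) [-0.2   0.14 -0.18]  (now) [-0.2   0.14 -0.18]
{'c': (593.6, -79.4), 'mean': [593.5, -79.0], 'med': np.float64(47.0), 'wh': (35.8, 72.5), 'yaw': 9.6, 'n': 545}
{'c': (593.8, -76.7), 'mean': [591.0, -68.4], 'med': np.float64(31.9), 'wh': (48.3, 79.1), 'yaw': 10.0, 'n': 238}
```

View pics/g3.png

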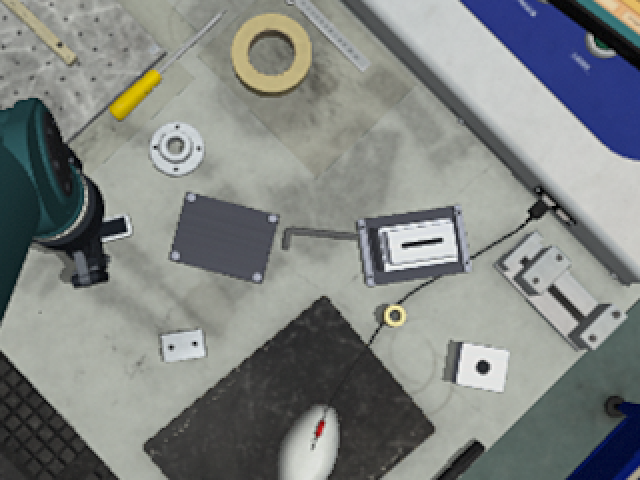

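```bash
python3 -m crank '-0.1 0.07 0.4 0; 0 0 0.5 0; 0 0 0 0; 0 0 0 0'
python3 -c "
from h import *
plan(605.4,270,3,15.3)"
```

```text
time: 17.47
tool_pos: [0.6058, 0.2653, 0.0244]
eef_rot: [-0.0, 0.608, 0.794, -0.001]
wrist_force: [0.0, 0.0, 1.2]
width: 0.064
t17.47 pos [605.8 265.3  24.4] yaw 15.0 j7 0.04 w 64.0 tilt [-0.002 -0.002 -1.   ] F [0.  0.  1.2]
 roll units -0.06  shift units (after roll) [0.19 0.04 0.85]  (now) [0.19 0.03 0.85]
```

```bash
python3 -m crank '0.18 0.02 0.4 0; 0 0 0.25 0; 0 0 0.15 0; 0 0 0 0; 0 0 0 0' 0.5
python3 -c "
from h import *
plan(605.4,270,3,15.3)"
```

```text
time: 17.88
tool_pos: [0.6052, 0.2724, 0.0049]
eef_rot: [-0.0, 0.607, 0.794, -0.0]
wrist_force: [0.1, 0.5, 0.1]
width: 0.0426
t17.88 pos [605.2 272.4   4.9] yaw 15.2 j7 0.04 w 42.6 tilt [-0.001 -0.    -1.   ] F [0.1 0.5 0.1]
 roll units -0.02  shift units (after roll) [-0.09 -0.02  0.08]  (now) [-0.09 -0.02  0.08]
```

```bash
python3 -m crank '-0.07 0 0.08 0; 0 0 0 0; 0 0 0 0; 0 0 0 0'
python3 -m crank '0 0 0 0; 0 0 0 0; 0 0 0 0; 0 0 0 0; 0 0 0 0' 0.1 40
python3 -c "
from h import *
plan(605.4,270,3,15.3)"
```

```text
time: 18.22
tool_pos: [0.6061, 0.2706, 0.0035]
eef_rot: [0.0, 0.607, 0.794, 0.0]
wrist_force: [0.0, 0.1, 1.3]
width: 0.0427
time: 18.63
tool_pos: [0.6063, 0.2709, 0.0037]
eef_rot: [0.0, 0.607, 0.794, 0.0]
wrist_force: [-0.8, 0.0, 3.9]
width: 0.0236
t18.63 pos [606.3 270.9   3.7] yaw 15.2 j7 0.04 w 23.6 tilt [ 0.001  0.    -1.   ] F [-0.8  0.   3.9]
 roll units -0.03  shift units (after roll) [-0.02 -0.04  0.03]  (now) [-0.02 -0.04  0.03]
```

```bash
python3 -m crank '0 0 -0.5 0; 0 0 -1 0; 0 0 -1 0; 0 0 -1 0; 0 0 -0.3 0'
python3 -m crank '-1 -0.25 0 0.7; -1 -0.25 0 0.7; -1 -0.2 0 0; -1 -0.2 0 0; -1 -0.2 0 0'
python3 -m crank '-1 -0.2 0 0; -1 -0.2 0 0; -1 -0.2 0 0; -1 -0.2 0 0; -1 -0.2 0 0'
python3 -c "
from h import *
plan(596,-77.8,90,9.6)"
```

```text
time: 19.05
tool_pos: [0.608, 0.2714, 0.1025]
eef_rot: [0.001, 0.607, 0.794, 0.003]
wrist_force: [1.1, 0.9, 0.6]
width: 0.0232
time: 19.47
tool_pos: [0.6027, 0.1416, 0.0981]
eef_rot: [-0.0, 0.645, 0.764, -0.0]
wrist_force: [0.6, -0.9, -1.1]
width: 0.0233
time: 19.88
tool_pos: [0.5989, 0.0142, 0.0981]
eef_rot: [-0.0, 0.645, 0.764, -0.0]
wrist_force: [-0.5, 0.0, 0.2]
width: 0.0235
t19.88 pos [598.9  14.2  98.1] yaw 9.6 j7 0.31 w 23.5 tilt [-0.001 -0.    -1.   ] F [-0.5  0.   0.2]
 roll units 0.0  shift units (after roll) [-3.61 -0.73  0.32]  (now) [-3.61 -0.73  0.32]
```

```bash
python3 -m crank '-1 -0.2 0.2 0; -1 -0.2 0.2 0; -1 -0.2 0.2 0; -0.3 0 0 0; 0 0 0 0'
python3 -m crank '0 0 0 0; 0 0 0 0'
python3 -c "
from h import *
plan(596,-77.8,51,9.6)"
```

```text
time: 20.3
tool_pos: [0.598, -0.0721, 0.0832]
eef_rot: [0.0, 0.647, 0.762, -0.001]
wrist_force: [0.9, 0.7, -0.3]
width: 0.0235
time: 20.47
tool_pos: [0.5988, -0.0661, 0.0833]
eef_rot: [-0.001, 0.644, 0.765, 0.001]
wrist_force: [-0.1, -1.1, 0.3]
width: 0.0233
t20.47 pos [598.8 -66.1  83.3] yaw 9.7 j7 0.43 w 23.3 tilt [-0.     0.002 -1.   ] F [-0.1 -1.1  0.3]
 roll units 0.04  shift units (after roll) [-0.44 -0.19  1.29]  (now) [-0.44 -0.19  1.29]
```

```bash
python3 -m crank '-0.35 -0.15 0.4 0; 0 0 0.4 0; 0 0 0 0; 0 0 0 0; 0 0 0 0'
python3 -c "
from h import *
plan(596,-77.8,51,9.6)"
```

```text
time: 20.88
tool_pos: [0.5962, -0.0773, 0.0629]
eef_rot: [-0.0, 0.645, 0.764, -0.0]
wrist_force: [0.5, -0.1, 0.1]
width: 0.0232
t20.88 pos [596.2 -77.3  62.9] yaw 9.6 j7 0.45 w 23.2 tilt [-0.001  0.    -1.   ] F [ 0.5 -0.1  0.1]
 roll units 0.01  shift units (after roll) [-0.02 -0.01  0.48]  (now) [-0.02 -0.01  0.48]
```

```bash
python3 -m crank '-0.02 -0.01 0.3 0; 0 0 0.13 0; 0 0 0 0; 0 0 0 0'
python3 -m crank '0 0 0.04 0; 0 0 0 0; 0 0 0 0'
python3 -m crank '0 0 0.04 0; 0 0 0 0; 0 0 0 0'
```

```text
time: 21.22
tool_pos: [0.5959, -0.0782, 0.0522]
eef_rot: [-0.0, 0.645, 0.764, -0.0]
wrist_force: [-0.7, -0.4, -0.8]
width: 0.0233
time: 21.47
tool_pos: [0.5963, -0.0783, 0.0517]
eef_rot: [0.0, 0.645, 0.764, 0.0]
wrist_force: [-0.2, -0.2, 0.7]
width: 0.0234
time: 21.72
tool_pos: [0.5962, -0.0783, 0.0506]
eef_rot: [0.0, 0.645, 0.764, 0.0]
wrist_force: [0.6, 0.3, -1.1]
width: 0.0233
```

```bash
python3 -m crank '0 0 0.05 0; 0 0 0 0; 0 0 0 0'
python3 -m crank '0 0 0 0; 0 0 0 0; 0 0 0 0; 0 0 0 0; 0 0 0 0' 0.6
python3 -m crank '0 0 -0.5 0; 0 0 -1 0; 0 0 -0.8 0; 0 0 0 0'
python3 -c "
from h import *
plan(464.5,-147.8,110,-9)"
```

```text
time: 21.97
tool_pos: [0.5964, -0.0784, 0.0497]
eef_rot: [0.0, 0.645, 0.764, 0.0]
wrist_force: [-0.5, 0.5, 3.9]
width: 0.0235
time: 22.38
tool_pos: [0.5961, -0.0783, 0.0491]
eef_rot: [-0.0, 0.645, 0.764, -0.0]
wrist_force: [0.2, -0.0, -0.2]
width: 0.0516
time: 22.72
tool_pos: [0.5991, -0.079, 0.1112]
eef_rot: [0.003, 0.646, 0.764, 0.002]
wrist_force: [0.7, -0.1, -1.0]
width: 0.0507
t22.72 pos [599.1 -79.  111.2] yaw 9.6 j7 0.44 w 50.7 tilt [ 0.008 -0.001 -1.   ] F [ 0.7 -0.1 -1. ]
 roll units 4.64  shift units (after roll) [-3.56 -4.89  0.02]  (now) [-1.82 -5.77  0.01]
```

```bash
python3 -m crank '-0.4 -0.9 0 1; -0.45 -0.9 0 1; -0.5 -0.85 0 1; -0.6 -0.8 0 1; -0.6 -0.8 0 0.6' 1
python3 -m crank '-0.5 -0.7 0.5 0; 0 0 0 0; 0 0 0 0; 0 0 0 0'
python3 -c "
from h import *
plan(464.5,-147.8,50,-9)
from meas import *
s=ctrl.snapshot('top')
print(fit(s,(.595,-.0772),.055,.06,.004))
cv2.imwrite('pics/g4.png',s['frame'][60:300,120:440,::-1].repeat(2,0).repeat(2,1))"
```

```text
time: 23.13
tool_pos: [0.4905, -0.1459, 0.1071]
eef_rot: [0.0, 0.76, 0.65, 0.0]
wrist_force: [-0.6, -0.8, -0.3]
width: 0.0854
time: 23.47
tool_pos: [0.4731, -0.1547, 0.0946]
eef_rot: [0.0, 0.759, 0.651, 0.0]
wrist_force: [0.7, -0.1, 0.7]
width: 0.0856
t23.47 pos [ 473.1 -154.7   94.6] yaw -8.8 j7 0.4 w 85.6 tilt [ 0.001  0.    -1.   ] F [ 0.7 -0.1  0.7]
 roll units 0.06  shift units (after roll) [ 0.22 -0.39  1.78]  (now) [ 0.22 -0.39  1.78]
{'c': (594.1, -80.1), 'mean': [593.8, -79.2], 'med': np.float64(55.9), 'wh': (25.2, 61.3), 'yaw': 9.8, 'n': 326}
```

View pics/g4.png

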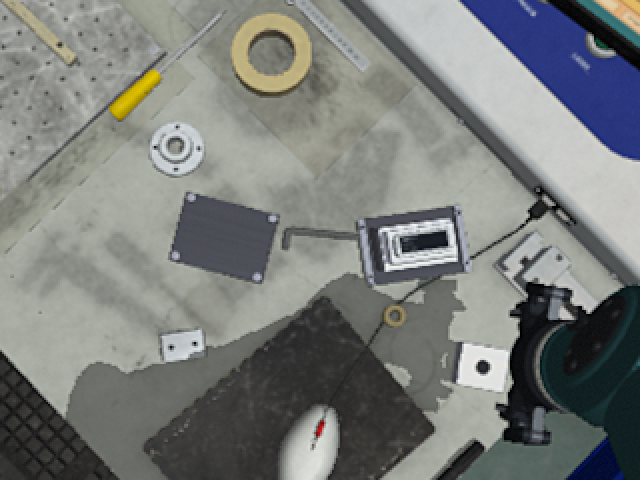

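The rail stack measures well, with the tag on the narrow piece within about 1 mm. Next I pick up the square piece.

```bash
python3 -m crank '0.2 -0.36 0.6 0; 0 0 0.7 0; 0 0 0.4 0; 0 0 0 0; 0 0 0 0'
python3 -c "
from h import *
plan(464.5,-147.8,7,-9)"
```

```text
time: 23.93
tool_pos: [0.4648, -0.1484, 0.0516]
eef_rot: [-0.0, 0.759, 0.651, 0.0]
wrist_force: [0.3, 0.3, -0.4]
width: 0.0857
t23.93 pos [ 464.8 -148.4   51.6] yaw -8.8 j7 0.43 w 85.7 tilt [ 0.  0. -1.] F [ 0.3  0.3 -0.4]
 roll units 0.06  shift units (after roll) [ 0.02 -0.02  1.78]  (now) [ 0.02 -0.02  1.78]
```

```bash
python3 -m crank '0 0 0.7 0; 0 0 0.7 0; 0 0 0.35 0; 0 0 0 0; 0 0 0 0'
python3 -m crank '0 0 0 0; 0 0 0 0; 0 0 0 0; 0 0 0 0; 0 0 0 0' 0.35 60
python3 -m crank '0 0 0 0; 0 0 0 0; 0 0 0 0' 0.1 60
python3 -c "
from h import *
plan(601.8,138,110,-13.2)"
```

```text
time: 24.35
tool_pos: [0.4643, -0.1487, 0.0083]
eef_rot: [0.0, 0.759, 0.651, 0.0]
wrist_force: [0.3, -0.3, 0.0]
width: 0.0854
time: 24.77
tool_pos: [0.4645, -0.1487, 0.009]
eef_rot: [0.001, 0.759, 0.651, 0.0]
wrist_force: [-0.9, 0.6, 5.8]
width: 0.0445
time: 25.02
tool_pos: [0.4645, -0.1487, 0.009]
eef_rot: [0.001, 0.759, 0.651, 0.001]
wrist_force: [-0.5, -0.0, 6.3]
width: 0.0445
t25.02 pos [ 464.5 -148.7    9. ] yaw -8.8 j7 0.45 w 44.5 tilt [ 0.001 -0.    -1.   ] F [-0.5 -0.   6.3]
 roll units 1.1  shift units (after roll) [12.42  2.73 -4.03]  (now) [12.17  3.68 -4.03]
```

```bash
python3 -m crank '0 0 -0.5 0; 0 0 -1 0; 0 0 -1 0; 0 0 -1 0; 0 0 -0.6 0'
python3 -m crank '1 0.3 0 1; 1 0.2 0 0.1; 1 0.2 0 0; 1 0.2 0 0; 1 0.2 0 0'
python3 -m crank '1 0.2 0 0; 1 0.2 0 0; 1 0.2 0 0; 1 0.2 0 0; 1 0.2 0 0'
python3 -c "
from h import *
plan(601.8,137.3,70,-13.2)"
```

```text
time: 25.43
tool_pos: [0.4644, -0.1487, 0.1128]
eef_rot: [0.001, 0.759, 0.651, 0.001]
wrist_force: [0.7, -0.3, -2.4]
width: 0.0449
time: 25.85
tool_pos: [0.5172, -0.0309, 0.1108]
eef_rot: [-0.0, 0.784, 0.621, -0.0]
wrist_force: [0.1, -0.3, -1.8]
width: 0.0444
time: 26.27
tool_pos: [0.5699, 0.0852, 0.1106]
eef_rot: [-0.0, 0.784, 0.621, -0.0]
wrist_force: [0.0, 0.1, -2.0]
width: 0.0446
t26.27 pos [569.9  85.2 110.6] yaw -13.2 j7 -0.08 w 44.6 tilt [-0.001  0.    -1.   ] F [ 0.   0.1 -2. ]
 roll units 0.01  shift units (after roll) [2.32 0.77 1.62]  (now) [2.32 0.77 1.62]
```

```bash
python3 -m crank '0.9 0.4 0.3 0; 0.7 0.2 0.4 0; 0.3 0.1 0.3 0; 0 0 0 0; 0 0 0 0'
python3 -m crank '0 0 0 0; 0 0 0 0'
python3 -c "
from h import *
plan(601.8,137.3,17,-13.2)"
```

```text
time: 26.68
tool_pos: [0.5967, 0.1252, 0.0849]
eef_rot: [-0.0, 0.784, 0.621, -0.001]
wrist_force: [-0.0, -0.8, -1.2]
width: 0.0451
time: 26.85
tool_pos: [0.5975, 0.1238, 0.086]
eef_rot: [0.0, 0.785, 0.62, -0.0]
wrist_force: [0.4, -0.2, -1.8]
width: 0.045
t26.85 pos [597.5 123.8  86. ] yaw -13.4 j7 -0.13 w 45.0 tilt [-0.    -0.001 -1.   ] F [ 0.4 -0.2 -1.8]
 roll units -0.04  shift units (after roll) [0.57 0.05 2.76]  (now) [0.57 0.04 2.76]
```

```bash
python3 -m crank '0.5 0.05 0.6 0; 0 0 0.7 0; 0 0 0.5 0; 0 0 0 0; 0 0 0 0'
python3 -c "
from h import *
plan(601.8,137.3,17,-13.2)"
```

```text
time: 27.27
tool_pos: [0.6013, 0.1364, 0.0402]
eef_rot: [-0.0, 0.784, 0.621, -0.001]
wrist_force: [0.1, 0.0, -1.2]
width: 0.0445
t27.27 pos [601.3 136.4  40.2] yaw -13.3 j7 -0.11 w 44.5 tilt [-0.002 -0.001 -1.   ] F [ 0.1  0.  -1.2]
 roll units -0.02  shift units (after roll) [0.04 0.01 0.93]  (now) [0.04 0.01 0.93]
```

```bash
python3 -m crank '0.03 0 0.5 0; 0 0 0.3 0; 0 0 0.08 0; 0 0 0 0; 0 0 0 0'
python3 -m crank '0 0 0.06 0; 0 0 0 0; 0 0 0 0'
python3 -m crank '0 0 0.06 0; 0 0 0 0; 0 0 0 0'
```

```text
time: 27.68
tool_pos: [0.6023, 0.1386, 0.0185]
eef_rot: [-0.0, 0.784, 0.621, -0.0]
wrist_force: [-0.5, -0.3, -1.5]
width: 0.0451
time: 27.93
tool_pos: [0.6025, 0.1388, 0.0173]
eef_rot: [0.0, 0.784, 0.621, 0.0]
wrist_force: [-0.2, -0.8, -1.8]
width: 0.0446
time: 28.18
tool_pos: [0.6023, 0.1387, 0.0156]
eef_rot: [-0.0, 0.784, 0.621, -0.0]
wrist_force: [0.8, -0.1, -1.1]
width: 0.0447
```

```bash
python3 -m crank '0 0 0.05 0; 0 0 0 0; 0 0 0 0'
python3 -m crank '0 0 0 0; 0 0 0 0; 0 0 0 0; 0 0 0 0; 0 0 0 0' 0.8
python3 -m crank '0 0 -0.5 0; 0 0 -1 0; 0 0 -1 0; 0 0 0 0'
python3 -c "
from h import *
plan(479.6,176,80,9.2)"
```

```text
time: 28.43
tool_pos: [0.6025, 0.1387, 0.0151]
eef_rot: [-0.0, 0.784, 0.621, 0.0]
wrist_force: [-2.5, -0.4, 6.2]
width: 0.0445
time: 28.85
tool_pos: [0.6024, 0.1387, 0.0142]
eef_rot: [0.0, 0.784, 0.621, -0.0]
wrist_force: [0.8, -0.5, -0.6]
width: 0.0682
time: 29.18
tool_pos: [0.6057, 0.1389, 0.0818]
eef_rot: [0.002, 0.784, 0.621, 0.004]
wrist_force: [1.1, 0.3, -0.2]
width: 0.0678
t29.18 pos [605.7 138.9  81.8] yaw -13.2 j7 -0.14 w 67.8 tilt [ 0.008  0.002 -1.   ] F [ 1.1  0.3 -0.2]
 roll units -5.61  shift units (after roll) [ 2.27 -4.74  0.04]  (now) [ 0.29 -5.25  0.03]
```

```bash
python3 -m crank '0.1 -0.85 0 -1; 0.15 -0.85 0 -1; 0.2 -0.85 0 -1; 0.25 -0.85 0 -1; 0.3 -0.85 0 -1'
python3 -m crank '0.3 -0.8 0 -0.6; 0 0 0 0; 0 0 0 0; 0 0 0 0'
python3 -c "
from h import *
plan(479.6,176,5,9.2)
from meas import *
s=ctrl.snapshot('top')
print(fit(s,(.6,.137),.035,.06,.004))
print(fit(s,(.478,.176),.02,.04,.004))
cv2.imwrite('pics/g5.png',s['frame'][60:300,120:440,::-1].repeat(2,0).repeat(2,1))"
```

```text
time: 29.6
tool_pos: [0.4978, 0.1735, 0.0774]
eef_rot: [0.0, 0.663, 0.749, 0.0]
wrist_force: [0.3, 0.1, 0.1]
width: 0.0682
time: 29.93
tool_pos: [0.4791, 0.1782, 0.0773]
eef_rot: [0.001, 0.648, 0.761, 0.001]
wrist_force: [0.4, -0.2, 0.1]
width: 0.0686
t29.93 pos [479.1 178.2  77.3] yaw 9.2 j7 0.04 w 68.6 tilt [ 0.002  0.    -1.   ] F [ 0.4 -0.2  0.1]
 roll units -0.01  shift units (after roll) [-0.09  0.    2.89]  (now) [-0.09  0.    2.89]
{'c': (600.5, 138.4), 'mean': [600.0, 138.1], 'med': np.float64(35.8), 'wh': (46.2, 52.2), 'yaw': -13.5, 'n': 504}
{'c': (490.9, 156.5), 'mean': [491.8, 156.3], 'med': np.float64(19.5), 'wh': (2.1, 8.9), 'yaw': -84.5, 'n': 7}
```

View pics/g5.png

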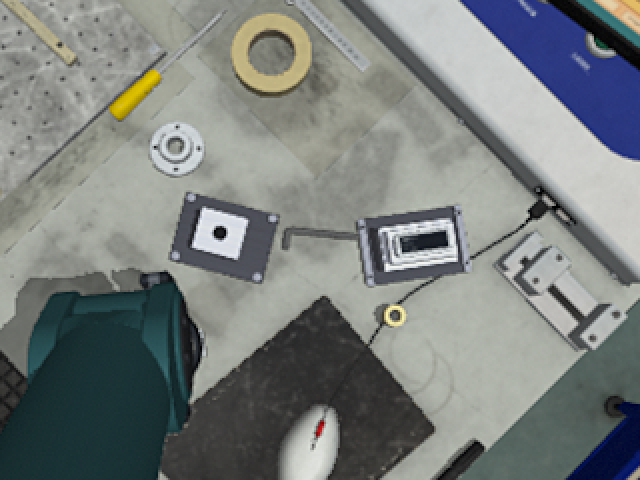

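The square piece sits on the button nest, centred within about 2 mm. The white block is next.

```bash
python3 -m crank '-0.07 0 0.8 0; 0 0 0.8 0; 0 0 0.5 0; 0 0 0 0; 0 0 0 0'
python3 -c "
from h import *
plan(479.6,176,5,9.2)"
```

```text
time: 30.4
tool_pos: [0.4789, 0.1759, 0.0239]
eef_rot: [0.0, 0.649, 0.761, -0.0]
wrist_force: [-0.7, -0.5, -0.3]
width: 0.0684
t30.40 pos [478.9 175.9  23.9] yaw 9.1 j7 0.08 w 68.4 tilt [-0.    -0.001 -1.   ] F [-0.7 -0.5 -0.3]
 roll units -0.02  shift units (after roll) [-0.    0.03  0.76]  (now) [-0.    0.03  0.76]
```

```bash
python3 -m crank '0 0.02 0.4 0; 0 0 0.3 0; 0 0 0.05 0; 0 0 0 0; 0 0 0 0'
python3 -m crank '0 0 0 0; 0 0 0 0; 0 0 0 0; 0 0 0 0; 0 0 0 0' 0.2 50
python3 -m crank '0 0 0 0; 0 0 0 0; 0 0 0 0; 0 0 0 0' 0.1 50
python3 -c "
from h import *
plan(602.1,138.8,90,-13.4)"
```

```text
time: 30.82
tool_pos: [0.4785, 0.1766, 0.0056]
eef_rot: [0.0, 0.648, 0.762, 0.0]
wrist_force: [0.2, -0.8, 0.1]
width: 0.0682
time: 31.23
tool_pos: [0.4789, 0.1767, 0.0061]
eef_rot: [0.0, 0.648, 0.762, 0.0]
wrist_force: [0.4, -0.5, 4.7]
width: 0.029
time: 31.57
tool_pos: [0.4789, 0.1767, 0.0061]
eef_rot: [0.0, 0.648, 0.762, 0.0]
wrist_force: [-0.1, 0.4, 6.1]
width: 0.0286
t31.57 pos [478.9 176.7   6.1] yaw 9.2 j7 0.09 w 28.6 tilt [ 0.001  0.    -1.   ] F [-0.1  0.4  6.1]
 roll units 5.65  shift units (after roll) [-0.33  5.15 -3.35]  (now) [-2.28  4.63 -3.35]
```

```bash
python3 -m crank '0 0 -0.5 0; 0 0 -1 0; 0 0 -1 0; 0 0 -0.9 0; 0 0 0 0'
python3 -m crank '-0.35 0.8 0 1; -0.3 0.85 0 1; -0.25 0.85 0 1; -0.2 0.85 0 1; -0.1 0.85 0 1'
python3 -m crank '0 0.7 0 0.65; 0 0 0 0; 0 0 0 0; 0 0 0 0'
python3 -c "
from h import *
plan(602,139.2,60,-13.4)"
```

```text
time: 31.98
tool_pos: [0.4805, 0.1772, 0.0938]
eef_rot: [0.001, 0.648, 0.761, 0.003]
wrist_force: [0.4, 1.3, -1.0]
width: 0.0288
time: 32.4
tool_pos: [0.5849, 0.1482, 0.0897]
eef_rot: [-0.0, 0.772, 0.636, -0.001]
wrist_force: [0.5, 0.4, -0.8]
width: 0.0288
time: 32.73
tool_pos: [0.5999, 0.1456, 0.0895]
eef_rot: [-0.001, 0.784, 0.62, -0.001]
wrist_force: [1.2, 0.4, -1.4]
width: 0.0288
t32.73 pos [599.9 145.6  89.5] yaw -13.3 j7 -0.15 w 28.8 tilt [-0.003 -0.    -1.   ] F [ 1.2  0.4 -1.4]
 roll units 0.02  shift units (after roll) [-0.23  0.14  1.18]  (now) [-0.23  0.14  1.18]
```

```bash
python3 -m crank '-0.21 0.12 0.4 0; 0 0 0.5 0; 0 0 0.3 0; 0 0 0 0; 0 0 0 0'
python3 -c "
from h import *
plan(602,139.2,43,-13.4)"
```

```text
time: 33.15
tool_pos: [0.6023, 0.1396, 0.0594]
eef_rot: [-0.001, 0.785, 0.62, -0.001]
wrist_force: [-1.2, 0.3, -0.6]
width: 0.0285
t33.15 pos [602.3 139.6  59.4] yaw -13.4 j7 -0.12 w 28.5 tilt [-0.003 -0.    -1.   ] F [-1.2  0.3 -0.6]
 roll units 0.0  shift units (after roll) [-0.02 -0.01  0.66]  (now) [-0.02 -0.01  0.66]
```

```bash
python3 -m crank '0 0 0.35 0; 0 0 0.2 0; 0 0 0.06 0; 0 0 0 0; 0 0 0 0'
python3 -m crank '0 0 0.04 0; 0 0 0 0; 0 0 0 0'
python3 -m crank '0 0 0.04 0; 0 0 0 0; 0 0 0 0'
```

```text
time: 33.57
tool_pos: [0.6035, 0.1397, 0.0452]
eef_rot: [0.0, 0.785, 0.62, -0.0]
wrist_force: [-0.2, -0.6, -0.7]
width: 0.0286
time: 33.82
tool_pos: [0.6037, 0.1397, 0.0445]
eef_rot: [0.0, 0.785, 0.62, 0.0]
wrist_force: [-0.7, 1.1, -1.3]
width: 0.0289
time: 34.07
tool_pos: [0.6035, 0.1397, 0.0433]
eef_rot: [0.0, 0.785, 0.62, 0.0]
wrist_force: [-0.3, 0.2, -1.3]
width: 0.0286
```

```bash
python3 -m crank '-0.02 -0.05 0.06 0; 0 0 0 0; 0 0 0 0'
python3 -m crank '0 0 0.04 0; 0 0 0 0; 0 0 0 0'
```

```text
time: 34.32
tool_pos: [0.6019, 0.1394, 0.0417]
eef_rot: [-0.0, 0.785, 0.62, -0.0]
wrist_force: [-0.5, 0.5, -1.4]
width: 0.0287
time: 34.57
tool_pos: [0.6022, 0.1394, 0.0412]
eef_rot: [-0.0, 0.785, 0.62, 0.0]
wrist_force: [-0.8, -0.7, 3.4]
width: 0.0287
```

Contact at 41.2 mm, as expected. I release, lift and move off toward the front, then check.

```bash
python3 -m crank '0 0 0 0; 0 0 0 0; 0 0 0 0; 0 0 0 0; 0 0 0 0' 0.7
python3 -m crank '0 0 -0.5 0; 0 0 -1 0; 0 0 -1 0; 0 0 -1 0; 0 0 -0.5 0'
python3 -m crank '0.6 -0.8 0 0; 0.6 -0.8 0 0; 0.6 -0.8 0 0; 0.6 -0.8 0 0; 0.6 -0.8 0 0'
python3 -m crank '0.8 -0.2 0 0; 0.8 -0.2 0 0; 0.8 -0.2 0 0; 0 0 0 0; 0 0 0 0'
python3 - <<'E'
from nest import *
s=ctrl.snapshot('top')
for n,c,z in (("rail tag",(.595,-.0785),.055),("narrow",(.595,-.0785),.046),("wide",(.595,-.0772),.031),("white",(.601,.138),.055),("square",(.601,.138),.035),("hex",(.605,.032),.007),("bush",(.516,-.054),.025),("flange",(.698,.191),.01)):
    print(n,fit(s,c,z,.05 if n in("hex","flange") else .06,.0035))
print(ctrl.observe()["wrist_force"],ctrl.observe()["qvel"].round(3))
cv2.imwrite('pics/g6.png',s['frame'][60:300,120:440,::-1].repeat(2,0).repeat(2,1))
s=ctrl.snapshot('scene'); cv2.imwrite('pics/g6s.png',s['frame'][120:320,120:400,::-1].repeat(2,0).repeat(2,1))
E
```

```text
time: 34.98
tool_pos: [0.6022, 0.1394, 0.0407]
eef_rot: [0.0, 0.785, 0.62, -0.0]
wrist_force: [0.5, 0.7, -0.6]
width: 0.0597
time: 35.4
tool_pos: [0.6039, 0.1394, 0.1445]
eef_rot: [0.001, 0.785, 0.62, 0.002]
wrist_force: [0.8, 0.1, 0.6]
width: 0.06
time: 35.82
tool_pos: [0.5213, 0.2363, 0.1411]
eef_rot: [-0.0, 0.785, 0.62, 0.0]
wrist_force: [-0.3, -0.2, -0.5]
width: 0.0598
time: 36.23
tool_pos: [0.5211, 0.2989, 0.1408]
eef_rot: [-0.0, 0.784, 0.621, 0.0]
wrist_force: [0.2, 0.0, -0.3]
width: 0.0596
rail tag {'c': (593.7, -78.3), 'mean': [593.6, -79.0], 'med': np.float64(55.6), 'wh': (25.1, 61.7), 'yaw': 9.2, 'n': 318}
narrow {'c': (593.7, -79.4), 'mean': [591.6, -76.6], 'med': np.float64(46.9), 'wh': (35.9, 71.8), 'yaw': 9.5, 'n': 212}
wide {'c': (593.9, -77.1), 'mean': [590.6, -68.2], 'med': np.float64(32.0), 'wh': (47.9, 79.7), 'yaw': 9.7, 'n': 218}
white {'c': (600.1, 138.3), 'mean': [599.8, 138.6], 'med': np.float64(55.8), 'wh': (29.9, 44.9), 'yaw': -13.2, 'n': 288}
square {'c': (600.5, 138.4), 'mean': [597.3, 136.1], 'med': np.float64(35.8), 'wh': (46.0, 51.9), 'yaw': -13.3, 'n': 170}
hex {'c': (601.6, 29.3), 'mean': [605.1, 35.0], 'med': np.float64(7.4), 'wh': (23.0, 83.1), 'yaw': 1.9, 'n': 144}
bush {'c': (516.1, -54.3), 'mean': [515.7, -54.5], 'med': np.float64(25.7), 'wh': (22.6, 23.0), 'yaw': -18.6, 'n': 63}
flange {'c': (698.7, 191.8), 'mean': [697.5, 190.1], 'med': np.float64(8.8), 'wh': (60.3, 61.0), 'yaw': 47.3, 'n': 330}
[-0.62195942 -0.18377775 -0.10708793] [ 0.022 -0.004  0.02   0.017  0.002 -0.004  0.001]
```

View pics/g6.png

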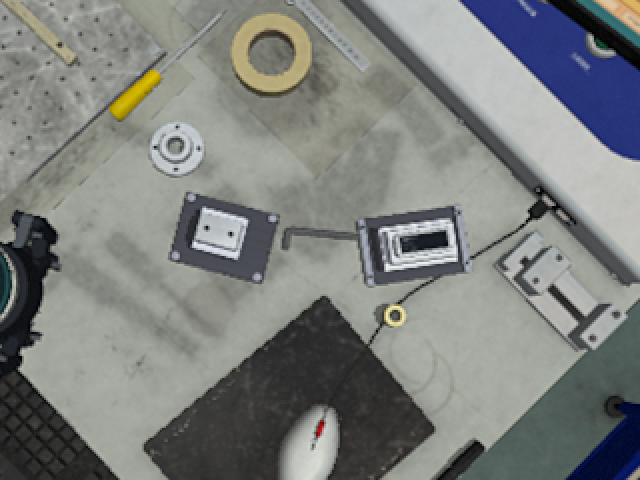

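View pics/g6s.png

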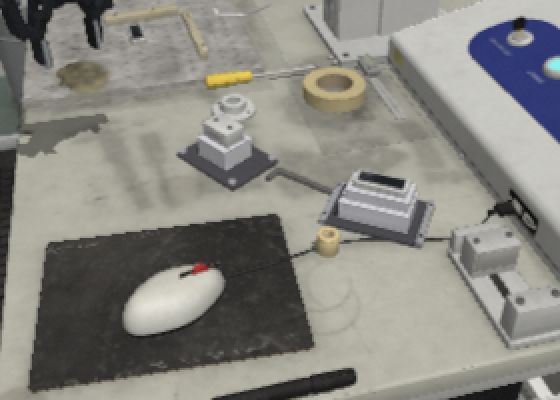

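Both stacks stand square: the white block is at about (220,232) and the tag at about (423,241) in the top crop. The bystanders are unmoved and the arm is clear, so I hand in.

```bash
python3 -m crank '0 0 0 0; 0 0 0 0; 0 0 0 0'; python3 -c "
from workcell import ctrl
print(ctrl.finish_job())"
```

```text
time: 36.58
tool_pos: [0.5218, 0.2962, 0.1409]
eef_rot: [0.0, 0.785, 0.619, -0.0]
wrist_force: [-0.3, 0.2, -0.8]
width: 0.0594
the job is handed in; nothing more can be done
None
```

I built both stacks in the stated order and handed the job in at about 36.6 s, well inside the 112 s limit. No verdict came back, so the result rests on my last camera checks below.

| Piece | Sits on | Offset from what is under it | Long side vs nest |
|---|---|---|---|
| Wide packing | rail nest | about 3 mm | within 0.5° |
| Narrow packing | wide packing | about 2.5 mm | within 0.5° |
| Flat tag | narrow packing | about 1 mm | within 0.5° |
| Square packing | button nest | about 2 mm | within 0.5° |
| White block | square packing | under 1 mm | within 0.5° |

- **Heights:** every top face read 0.6–1 mm above nominal, about the same offset the depth camera showed on the pieces while they still lay on the worktop.
- **Bystanders:** the bush and flange are where they started. For the hex key, the fitted box centre differed by 5 mm between the first and last pictures. The mean of its points moved less than 1 mm and the picture shows it unmoved, so I put the 5 mm down to noise in fitting a thin part.
- **Disagreements:** the trained networks' point positions were up to about 15 mm off my depth and colour fits, and one named the button nest as the wide piece. I used the fits. Camera and robot positions differed by a steady 1–2.5 mm, mostly in x, which I allowed for when placing all but the wide piece.
- **Robot:** wrist forces shown after each move stayed below about 7 N, and at hand-in the gripper was open and clear of both stacks.

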